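# Level the neck-jig rest and hold a ukulele neck on it

### The job

Get the ukulele neck held level in the neck jig for fretwork. Spin the knurled collar on the threaded rod until the rest beam's cork top is at the same height as the cork top of the fixed end block, and let go of it; then lay the neck squarely across both corks, frets up, its plain end between the two brass pins with the headstock overhanging past the beam and the shaft overhanging both rests about equally. Finish with the hinged hold-down bar (it must be swung back to let the neck in) lowered so that its rubber pad rests on the fingerboard, and leave the loose tools on the bench where they are.

Things in the scene. Friction and masses are not known exactly. Their poses are not given: they have to be found in the camera images.
- neck_jig: Jig fixed to the bench: plywood base 160 x 300 x 18 mm (x, y, z). Origin under its centre; y runs along the jig, x roughly away from the robot. The rest beam crosses it at y = -90 mm, the end block at y = +90, both corks centred on x = 0. An evenly overhanging neck has its origin at x = 0, y = -32 and the jig's yaw. Smooth guide pin (top 85 mm above the bench) at x = 58, y = -90.
- rest_beam: Wooden bar 152 mm long (along jig x), 26 wide, 20 thick, a 3 mm cork 66 mm long on its middle. It only slides up and down on a threaded rod (16 mm thick, at its x = -62 mm, top 112 mm above the bench) and a guide pin, 24 mm in all, carried by the collar. Its cork starts 3 to 11 mm lower than the block's. Origin: centre of the cork's top face, axes as the jig's.
- collar (a joint): Turn of the knurled collar (rad), 0 at the bottom of its travel, 9.42 at the top. Right-hand four-start thread, 16 mm a turn: turned anticlockwise as seen from above it grows and the beam rises 2.546 mm per rad; clockwise lowers it. Light drag (0.06 N m); it stays where it is left.
- collar_grip (a point): Middle of the collar, on the rod's axis: a steel knurled ring 39 mm across and 24 mm tall (12 mm above and below this point) on a 10 mm tall neck standing on the rest beam; it rides with the beam. The rod runs up through it, at most 50 mm above this point. Grip it from above across its diameter, at this height.
- end_block: Fixed wooden block 135 x 40 mm with a cork on top; its height above the bench differs from job to job by some mm. Origin on its axis 44 mm below the cork's top; axes as the jig's.
- block_top (a point): Centre of the end block's cork top (cork 52 x 40 mm); axes as the jig's. At x = -31 and +31 mm from it stand two 8 mm brass pins, 14.5 mm tall above the cork: 54 mm free between them.
- hold_bar: Hinged hold-down bar, 18 mm wide, 8 thick, rubber pad under it 66 mm from the pivot. Origin: its pivot, 66 mm in x and 30.5 up from block_top, axis along jig y; its -x points to the handle. Starts down, level, on a stop (pad 22 mm above the cork); on the neck 0.05 rad higher. Swings up and back, away from the robot, 1.95 rad at most; freely: past 1.7 rad it stays back. 0.18 kg.
- bar_handle (a point): Centre of the hold-down bar's wooden handle (44 x 20 x 15 mm), 116 mm from the pivot; pinch it from above by its sides, 20 mm apart along the jig's y.
- neck: Loose ukulele neck, 0.26 kg, flat back: shaft 42 mm wide, 25 thick with its dark fretted fingerboard, from y = -88 to +152 mm; then the headstock, up to 56 wide, 14 thick, to y = -168. Origin on the underside, under the centre of mass; y along the neck, headstock at -y, z up. Starts flat on the bench, frets up. Grip it across the shaft at the origin.
- neck_head (a point): Middle of the headstock's top face, 133 mm from the neck's origin towards -y.
- try_square: Loose bystander: try square with a dark wooden stock and steel blade, 110 x 173 x 24 mm, lying behind the jig. Origin under its centre.
- caul_3: Loose bystander: pine clamping stick 30 x 140 x 24 mm, lying behind the jig. Origin under its centre.
- marker: Loose bystander: black marker pen 16 x 119 x 17 mm, lying in front on the right. Origin under its centre.
- pencil: Loose bystander: pencil 190 mm long, 8 mm thick, lying between the neck and the jig. Origin under its centre.

How it is judged:
By the outcome, as a careful person would: the job done as asked, in the order asked, and still so for the second after the job is handed in, with the robot touching nothing.
It also fails if it takes over 72 s, if anything falls off the work surface, if the arm or the gripper's body presses on something with over 40 N, if the wrist force passes 120 N, or if a joint passes its speed limit or range.

### The arm

A 7-joint arm with a two-finger parallel gripper is mounted at the origin on a cart in front of the work surface, level with it; the furniture and walls round the work are solid. World frame = base frame: x ahead of the robot, y to its left, z up, the work surface at z = 0. Lengths are in m, angles in degrees, forces in N, time in s.
With the tool pointing down it reaches from about 0.35 to 0.9 m from the base axis. Payload 8.1 kg.
Tool frame: the origin (TCP) lies on the mounting face of the last link; the fingertips stand 173 mm ahead of it and the grasp point (between the pads) lies 155 mm ahead of it (tip_extent is the z of the fingertips in the tool frame, in m); z points along the fingers, y is the line along which they close (so a half turn about z gives the same grasp; the last joint's range is limited). The gripper opens to 85 mm and grips with 20 to 120 N. Pads are 22 mm wide; open, the fingers measure 114 mm over their backs; the gripper's body (76 mm by 85 mm) begins 54 mm behind the grasp point. The pads swing forward as they close: fully open they stand 13 mm farther back than shut.
Start: joints at [-81.566, 24.895, 1.432, 90.138, -0.665, 64.973, -4.303], TCP at [0.155, 0.606, 0.405] pointing down, gripper open.
Joint ranges: [-149.89, 149.89], [-25.12, 119.58], [-72.63, 75.52], [4.76, 147.25], [-75.54, 255.54], [6.69, 114.76], [-157.13, 157.13]. Speed limits (degrees/s): [127.2, 127.2, 172.46, 172.46, 180, 180, 180].

### API

Orientations are given as [roll, pitch, yaw] about the fixed x, y, z axes, in that order (R = Rz(yaw) Ry(pitch) Rx(roll)).
In Python, from plant import read_state, snapshot, camera_params, job_done, find_in, regions_of, tip_extent gives the robot as it stands.
- The arm moves only by the shell command python3 -m crank 'ROWS' [OPENING] [FORCE]. ROWS is JSON, a list that holds one entry, the list of rows, each a list of 4 numbers: the shift along the tool's x, y, z in m, then the turn about the tool's z in rad. A call has 1 to 20 rows; each row shifts and turns the commanded pose from where the row before left it, along the tool's axes as they then stand; what a row does not reach is not made up. A row lasts 1/8 s, in which the tool goes at most 62.5 mm and 10.7 degrees, less where a joint would pass 70% of its speed; a pose out of reach is approached as far as the arm can. A call is refused whole if a number of a shift passes 0.0625 or a number of a turn 0.188, either way. A call with a gripper value outside its range is refused whole. OPENING is the opening, from 0 (shut) to 1 (fully open), set as the call begins (- or left out, the last holds). The fingers move at their own pace and stop on an object; FORCE is the grip in N (left out, the last holds). Time passes only in rows, so rows that do not move let the fingers close. It gives the time, the measured TCP pose, the force, the opening and the grip force at its end, in the units of the state.
- read_state(): the state, without advancing time (a new reading comes with each control period).
- snapshot(name): name is "scene" or "top" or "wrist"; returns (picture, depth): 400x640x3 uint8, red, green, blue; 400x640 float32, m along the optical axis (not along the pixel's ray), 0 where there is no reading.
- camera_params(name): a dict with "vfov" (degrees; the focal length in pixels is half the picture's height over the tangent of half this angle, whatever the lens; pixels are square), "cx", "cy" (the principal point, pixels), "R" (3x3) and "t" (3): a world point X has camera coordinates R X + t; the wrist camera has in their place "mount" (4x4, takes a point from camera to tool coordinates, whose origin is the TCP and whose axes are the flange's). Camera axes: x right, y down, z forward; pixel columns grow to the right and rows downward; lengths in m; the calibration is good to about 2 mm. The wrist camera is an equidistant fisheye: a pixel r from the principal point sees the ray r / f radians off the axis. A picture is of the moment at which its call begins: read the wrist's pose just before it. camera_params takes no time and is no camera call.
- job_done(): hands the job in; it is judged then, once.
Trained networks look in the newest picture that a camera, given by its name, has taken for a name from the list of things; names that differ only in an ending like _2 or _b are one class to them, and where a whole thing is asked for, a point or a joint stands for the part that bears it (a point fixed in the world has none). Each returns a list of dicts, best first, with "conf" (0 to 1); they miss things now and then, are a little off and sometimes report something else, mostly with a low value. They report only what shows in the picture. A call takes as long as a camera call.
- find_in(camera, name): "rect" ([centre column, centre row, width, height] in pixels, round what is visible of it).
- regions_of(camera, name): "region" (400x640 bool, what is visible of it) and "rect" ([centre column, centre row, width, height] in pixels, round what is visible of it).
The state is a dict: "t": time; "joint_positions": joint angles; "qd": joint speeds; "tau": joint torques, N m; "position": TCP position; "ee_rot": TCP orientation; "contact_force": force on the tool from outside, world axes, zero at the start; "ft_torque": the same for the moment, N m; "finger_gap": finger opening in m; "gripper_force": force on a finger pad.
Only numpy, scipy, OpenCV 4.12 (cv2) and the standard library are available. Lean on these libraries where they do the work, as an engineer would, in place of code of your own. Each camera call takes 0.05 s, during which the arm holds its last target. There are 200 camera calls.

## Working session

There is one attempt and no reset: what is moved stays moved. The work goes in short steps, Python scripts to look and compute and a shell command to move; the robot and the scene stay as the last step left them, time stands still between calls to the robot, and variables do not carry over. Pictures are saved under pics/ and viewed, at most 10 in all, crops included, and the job is handed in when it is done.

```bash
ls; mkdir -p pics; cat > h.py <<'E'
import numpy as np, cv2
from scipy.spatial.transform import Rotation as Ro
from plant import *
def f_of(p,H=400): return H/2/np.tan(np.radians(p['vfov'])/2)
def cam(name):
    p=camera_params(name)
    return p
def pts(name,depth,uv,p=None,T=None):
    """pixels (N,2) + depth -> world"""
    p=p or camera_params(name); f=f_of(p); uv=np.asarray(uv,float).reshape(-1,2)
    z=depth[uv[:,1].astype(int),uv[:,0].astype(int)]
    dx=uv[:,0]-p['cx']; dy=uv[:,1]-p['cy']
    if 'mount' in p:
        r=np.hypot(dx,dy)+1e-9; th=r/f
        c=np.c_[dx/r*np.tan(th)*z,dy/r*np.tan(th)*z,z]
        M=np.array(p['mount']); c=c@M[:3,:3].T+M[:3,3]
        R,t=T; return c@R.T+t
    c=np.c_[dx/f*z,dy/f*z,z]
    return (c-np.array(p['t']))@np.array(p['R'])
def pose():
    s=read_state(); return Ro.from_euler('xyz',s['ee_rot'],degrees=True).as_matrix(),np.array(s['position'])
E
python3 - <<'E'
from h import *
s=read_state(); print(s)
for n in ['scene','top']:
    im,d=snapshot(n); cv2.imwrite(f'pics/{n}0.png',im[:,:,::-1]); np.save(f'{n}0.npy',d)
    print(n,camera_params(n))
    for o in ['neck_jig','rest_beam','collar_grip','end_block','hold_bar','bar_handle','neck','neck_head','pencil','marker','try_square','caul_3']:
        r=regions_of(n,o)
        if not r: print(o,None); continue
        r=r[0]; v,u=np.nonzero(r['region']); P=pts(n,d,np.c_[u,v]); 
        print(o,round(r['conf'],2),np.round(r['rect']),np.round(np.median(P,0),3),np.round(np.percentile(P,[3,97],axis=0),3).tolist())
print(camera_params('wrist'),tip_extent)
E
```

```text
pics
{'t': 0.0, 'joint_positions': array([-81.56470714,  24.93714453,   1.43075545,  90.18983476,
        -0.66404786,  64.97173713,  -4.30183648]), 'qd': array([-0.03937055, -0.03063284,  0.13425235, -0.02592609, -0.01739543,
       -0.05839299, -0.00535382]), 'tau': array([-2.30430987e-04, -6.70462704e+01,  1.02524623e+00, -3.16204369e+01,
        1.56315631e-02,  1.25167484e-02,  8.43700917e-06]), 'position': array([0.15449551, 0.60536613, 0.40391326]), 'ee_rot': array([-1.79910002e+02,  8.71748440e-03,  1.65683566e+02]), 'contact_force': array([-0.22179941,  0.7492504 ,  0.41687031]), 'ft_torque': array([ 0.02539945, -0.03726552, -0.0091705 ]), 'gripper_force': 0.0, 'finger_gap': 0.08532501249814708}
scene {'vfov': 48.34571837227743, 'cx': 316.3976174194374, 'cy': 194.66933710869301, 'R': array([[ 0.74643713, -0.6654541 , -0.00156325],
       [-0.43042139, -0.48100766, -0.763786  ],
       [ 0.50751259,  0.57079109, -0.64546766]]), 't': array([-0.4990031 ,  0.27863591,  1.01376164])}
neck_jig 0.35 [345. 285. 113.  73.] [ 0.469 -0.315  0.023] [[0.335, -0.35, 0.008], [0.633, -0.281
[... 2356 characters left out ...]
 0.015] [[0.349, -0.176, 0.002], [0.459, -0.148, 0.02]]
try_square 0.78 [324. 146.  63.  59.] [ 0.778 -0.069  0.011] [[0.682, -0.164, 0.002], [0.827, -0.02, 0.027]]
caul_3 0.69 [261. 136.  16.  55.] [0.778 0.066 0.025] [[0.712, 0.05, 0.011], [0.845, 0.082, 0.029]]
{'vfov': 65.70646984690485, 'cx': 319.63312260266827, 'cy': 199.452930279069, 'mount': array([[-1.05126277e-03, -9.54354217e-01, -2.98675281e-01,
         7.68829330e-02],
       [ 9.99998969e-01, -1.29543391e-03,  6.19539493e-04,
        -2.15098527e-04],
       [-9.78174216e-04, -2.98674322e-01,  9.54354595e-01,
         3.01295852e-02],
       [ 0.00000000e+00,  0.00000000e+00,  0.00000000e+00,
         1.00000000e+00]])} 0.1734
```

```bash
python3 - <<'E'
import cv2,numpy as np
t=cv2.imread('pics/top0.png')[100:330,190:470]; s=cv2.imread('pics/scene0.png')[130:340,200:440]
t=cv2.resize(t,None,fx=2,fy=2,interpolation=2); s=cv2.resize(s,(0,0),fx=3,fy=2.5,interpolation=2)
cv2.imwrite('pics/t1.png',t); cv2.imwrite('pics/s1.png',s)
E
```

```text
(no output)
```

View pics/t1.png

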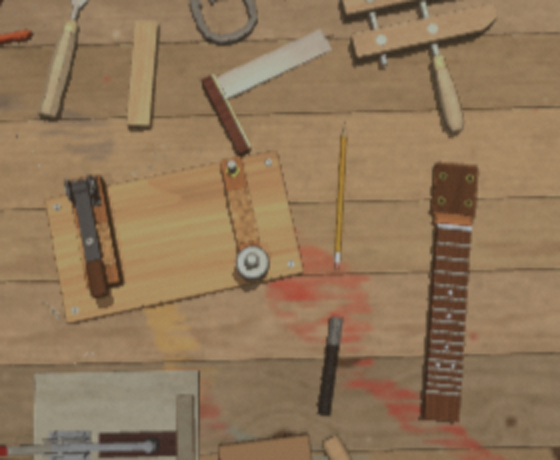

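View pics/s1.png

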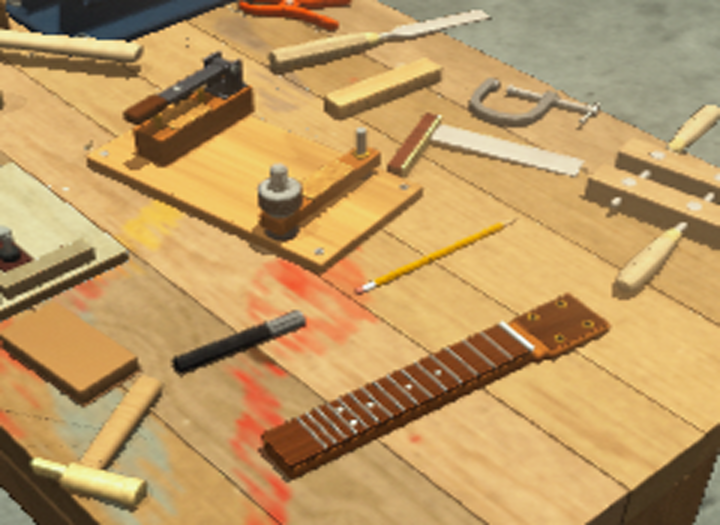

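The top view shows the jig with the collar at crop (252,263) and the bar handle at about (97,285). The neck is on the right with its headstock away from the robot, and the pencil and marker lie between. Next I'll move over the jig to measure with the wrist camera.

```bash
python3 -m crank '[[[-0.0338,-0.0298,0,0],[-0.0338,-0.0298,0,0],[-0.0338,-0.0298,0,0],[-0.0338,-0.0298,0,0],[-0.0338,-0.0298,0,0],[-0.0338,-0.0298,0,0],[-0.0338,-0.0298,0,0],[-0.0338,-0.0298,0,0],[-0.0338,-0.0298,0,0],[-0.0338,-0.0298,0,0],[-0.0338,-0.0298,0,0],[-0.0338,-0.0298,0,0],[-0.0338,-0.0298,0,0],[-0.0338,-0.0298,0,0],[-0.0338,-0.0298,0,0],[-0.0338,-0.0298,0,0]]]' 1
python3 -m crank '[[[0,0,0,0.187],[0,0,0,0.187],[0,0,0,0.187],[0,0,0,0.187],[0,0,0,0.187],[0,0,0,0.187],[0,0,0,0.187],[0,0,0,0.187],[0,0,0,0.187],[0,0,0,0.187],[0,0,0,0.187],[0,0,0,0.187],[0,0,0,0.187],[0,0,0,0.187],[0,0,0,0],[0,0,0,0]]]'
cat >> h.py <<'E'
NAMES=['neck_jig','rest_beam','collar_grip','end_block','hold_bar','bar_handle']
def look(tag,names):
    T=pose(); im,d=snapshot('wrist'); cv2.imwrite(f'pics/{tag}.png',im[:,:,::-1]); np.savez(f'{tag}.npz',d=d,R=T[0],t=T[1],im=im)
    print(tag,T[1].round(4),read_state()['ee_rot'].round(2))
    for o in names:
        r=regions_of('wrist',o)
        if not r: print(o,None); continue
        r=r[0]; v,u=np.nonzero(r['region']); P=pts('wrist',d,np.c_[u,v],T=T); np.save(f'{tag}_{o}.npy',P)
        print(o,round(r['conf'],2),np.round(r['rect']),np.round(np.median(P,0),4),np.round(np.percentile(P,[3,97],axis=0),3).tolist())
E
python3 - <<'E'
from h import *
look('w1',NAMES)
E
```

```text
t: 3.3
position: [0.5614, 0.0087, 0.4049]
ee_rot: [180.0, 0.0, 165.7]
contact_force: [0.9, 0.4, -0.6]
finger_gap: 0.0854
gripper_force: 0.0
t: 5.3
position: [0.5606, 0.01, 0.4047]
ee_rot: [180.0, -0.0, 15.9]
contact_force: [-0.7, 1.3, 0.5]
finger_gap: 0.0855
gripper_force: 0.0
w1 [0.5606 0.01   0.4047] [-1.7999e+02 -1.0000e-02  1.5890e+01]
neck_jig 0.79 [309. 174. 251. 167.] [0.5718 0.0007 0.0189] [[0.487, -0.108, 0.017], [0.651, 0.165, 0.084]]
rest_beam 0.61 [385. 180.  40. 150.] [ 0.5737 -0.0553  0.0527] [[0.514, -0.079, 0.039], [0.65, -0.036, 0.084]]
collar_grip 0.66 [381. 236.  37.  39.] [ 0.5295 -0.062   0.0831] [[0.506, -0.085, 0.064], [0.541, -0.05, 0.085]]
end_block 0.78 [220. 159.  58. 154.] [0.5709 0.1144 0.0822] [[0.495, 0.094, 0.025], [0.631, 0.144, 0.102]]
hold_bar 0.84 [208. 164.  25. 146.] [0.5548 0.1185 0.0971] [[0.489, 0.1, 0.087], [0.618, 0.137, 0.101]]
bar_handle 0.7 [211. 164.  26. 141.] [0.555  0.1184 0.0972] [[0.49, 0.1, 0.09], [0.618, 0.136, 0.101]]
```

View pics/w1.png

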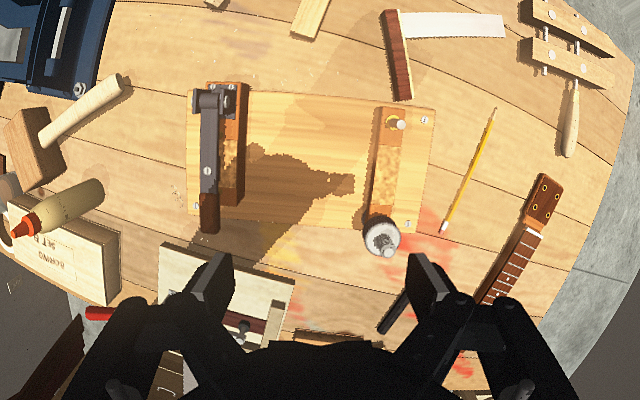

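The wrist view shows the whole jig: bar from (222,90) to handle (209,218), beam from (388,110) to collar (383,236). I'll fit the jig pose, then measure both corks in the jig frame.

```bash
cat >> h.py <<'E'
def jf(P,J): # world->jig; J=(x,y,yaw rad)
    c,s=np.cos(J[2]),np.sin(J[2]); d=P-np.array([J[0],J[1],0]); return np.c_[c*d[:,0]+s*d[:,1],-s*d[:,0]+c*d[:,1],d[:,2]]
def jw(p,J):
    c,s=np.cos(J[2]),np.sin(J[2]); return np.array([J[0]+c*p[0]-s*p[1],J[1]+s*p[0]+c*p[1]])
def full(tag):
    z=np.load(tag+'.npz'); v,u=np.mgrid[0:400,0:640]; d=z['d']; P=pts('wrist',d,np.c_[u.ravel(),v.ravel()],T=(z['R'],z['t'])); P[d.ravel()<=0]=9
    return P,z
E
python3 - <<'E'
from h import *
P=np.load('w1_neck_jig.npy'); B=P[(abs(P[:,2]-.018)<.007)]
(c,sz,a)=cv2.minAreaRect((B[:,:2]*1000).astype(np.float32)); print('rect',c,sz,a)
h=cv2.convexHull((B[:,:2]*1000).astype(np.float32))
# robust edge fit in jig frame
yaw=np.radians(a if a<45 else a-90); J=[c[0]/1000,c[1]/1000,yaw]
for k in range(4):
    q=jf(B,J); 
    ex=[];sl=[]
    for ax,o in((0,1),(1,0)):
        for sg in(-1,1):
            lim=.12 if o==1 else .06
            bins=np.linspace(-lim,lim,25); pts_=[]
            for i in range(24):
                m=(q[:,o]>bins[i])&(q[:,o]<bins[i+1])
                if m.sum()>5: pts_.append(((bins[i]+bins[i+1])/2,sg*np.percentile(sg*q[m,ax],99)))
            t=np.array(pts_); med=np.median(t[:,1]); t=t[abs(t[:,1]-med)<.006]; pf=np.polyfit(t[:,0],t[:,1],1)
            ex.append(pf[1]); sl.append((ax,sg,pf[0]))
    print(np.round(ex,4),[(a,s,round(np.degrees(x),2)) for a,s,x in sl])
    dx=(ex[0]+ex[1])/2; dy=(ex[2]+ex[3])/2; J[:2]=jw([dx,dy],J)
    yawc=np.mean([-sl[0][2],-sl[1][2]]); J[2]+=yawc
print('J',J,np.degrees(J[2]))
np.save('J.npy',J)
F,_=full('w1'); q=jf(F,J)
def med(n,x0,x1,y0,y1,z0,z1):
    m=(q[:,0]>x0)&(q[:,0]<x1)&(q[:,1]>y0)&(q[:,1]<y1)&(q[:,2]>z0)&(q[:,2]<z1); print(n,m.sum(),np.median(q[m],0).round(4),q[m].std(0).round(4), np.percentile(q[m],[2,98],axis=0).round(4).tolist() if m.sum() else '')
med('bench',-.1,.15,.16,.2,-.02,.01)
med('base',-.07,.07,-.03,.03,.005,.03)
med('beamcork',-.025,.025,-.1,-.08,.035,.075)
med('blockcorkR',-.025,.025,.073,.079,.04,.09)
med('bar',-.05,.03,.08,.1,.085,.12)
med('handle',-.08,-.03,.075,.105,.085,.12)
med('collar top',-.09,-.03,-.12,-.06,.07,.1)
med('rod',-.09,-.03,-.12,-.06,.1,.14)
med('gpin',.04,.08,-.11,-.07,.07,.14)
E
```

```text
rect (565.2380981445312, 30.137710571289062) (160.85015869140625, 300.5938720703125) 10.875755310058594
[-0.0767  0.0785 -0.146   0.1464] [(0, -1, np.float64(-0.82)), (0, 1, np.float64(-0.43)), (1, -1, np.float64(-0.09)), (1, 1, np.float64(0.23))]
[-0.0776  0.0777 -0.1461  0.1462] [(0, -1, np.float64(-0.17)), (0, 1, np.float64(0.28)), (1, -1, np.float64(-0.65)), (1, 1, np.float64(-0.46))]
[-0.0776  0.0777 -0.1462  0.1462] [(0, -1, np.float64(-0.22)), (0, 1, np.float64(0.24)), (1, -1, np.float64(-0.57)), (1, 1, np.float64(-0.46))]
[-0.0777  0.0777 -0.1462  0.1462] [(0, -1, np.float64(-0.23)), (0, 1, np.float64(0.23)), (1, -1, np.float64(-0.56)), (1, 1, np.float64(-0.45))]
J [np.float64(0.5660702063389679), np.float64(0.030553273270172022), np.float64(0.19968175145498845)] 11.440921604151123
bench 4759 [0.0315 0.1796 0.0007] [0.0708 0.0116 0.001 ] [[-0.094, 0.1607, -0.0011], [0.1448, 0.1992, 0.0025]]
base 5931 [ 0.0038 -0.0001  0.0187] [0.0401 0.0173 0.0008] [[-0.0665, -0.0288, 0.0171], [0.0674, 0.0288, 0.0203]]
beamcork 804 [ 0.0006 -0.0899  0.0529] [0.0143 0.0058 0.0007] [[-0.024, -0.0995, 0.0514], [0.0239, -0.0804, 0.0543]]
blockcorkR 245 [-0.0003  0.076   0.0624] [0.0146 0.0017 0.0008] [[-0.0243, 0.0733, 0.0609], [0.024, 0.0789, 0.0639]]
bar 1606 [-0.0092  0.088   0.0971] [0.023  0.0056 0.0027] [[-0.0484, 0.0804, 0.0882], [0.0285, 0.0983, 0.1011]]
handle 647 [-0.0467  0.0877  0.0999] [0.0098 0.0059 0.0026] [[-0.0633, 0.0803, 0.0904], [-0.0308, 0.0989, 0.1015]]
collar top 926 [-0.0569 -0.0839  0.0835] [0.0095 0.0103 0.0046] [[-0.0798, -0.1072, 0.0715], [-0.0441, -0.0704, 0.0963]]
rod 239 [-0.0609 -0.0878  0.1109] [0.0039 0.004  0.0038] [[-0.0695, -0.096, 0.1007], [-0.0558, -0.082, 0.1137]]
gpin 113 [ 0.0563 -0.0892  0.085 ] [0.0026 0.0027 0.0044] [[0.0516, -0.0948, 0.0718], [0.0606, -0.0859, 0.0868]]
```

```bash
cat >> h.py <<'E'
def rel(xy,z,yaw=None):
    """tool-axes shift at present yaw to reach TCP target, then turn"""
    R,t=pose(); d=R.T@(np.array([*xy,z])-t); y0=read_state()['ee_rot'][2]
    print('shift',d.round(4),'turn rad',None if yaw is None else round(-np.radians((yaw-y0+180)%360-180),3),'j',read_state()['joint_positions'].round(0))
E
python3 - <<'E'
from h import *
J=np.load('J.npy'); J[2]=np.radians(11.2); np.save('J.npy',J)
p=jw([-.062,-.090],J); print(p,np.degrees(np.arctan2(p[1],p[0]))); rel(p,.229,-23)
E
```

```text
[ 0.52273208 -0.06977522] -7.603001323023484
shift [-0.058   0.0663  0.1758] turn rad 0.676 j [-47.  27.  58. 102. -25.  65. -55.]
```

```bash
python3 -m crank '[[[-0.0193,0.0221,0.02,0],[-0.0193,0.0221,0.02,0],[-0.0194,0.0221,0.02,0],[0,0,0.02,0.18],[0,0,0.02,0.18],[0,0,0.02,0],[0,0,0,0],[0,0,0,0]]]' 1 50
python3 - <<'E'
from h import *
J=np.load('J.npy'); look('w2',['collar_grip'])
F,_=full('w2'); q=jf(F,J)
def med(n,x0,x1,y0,y1,z0,z1):
    m=(q[:,0]>x0)&(q[:,0]<x1)&(q[:,1]>y0)&(q[:,1]<y1)&(q[:,2]>z0)&(q[:,2]<z1); print(n,m.sum(),np.median(q[m],0).round(4), np.percentile(q[m],[2,98],axis=0).round(4).tolist() if m.sum() else '')
med('rod',-.09,-.03,-.12,-.06,.105,.14)
med('ringtop',-.09,-.03,-.12,-.06,.079,.09)
med('beamcork',-.025,.025,-.1,-.08,.035,.075)
med('gpin',.04,.08,-.11,-.07,.08,.14)
rel(jw([-.062,-.090],J),.229,-5)
E
```

```text
t: 6.65
position: [0.5229, -0.0698, 0.2852]
ee_rot: [-180.0, -0.0, -4.8]
contact_force: [0.2, -0.3, 0.7]
finger_gap: 0.0856
gripper_force: 0.0
w2 [ 0.5229 -0.0698  0.2852] [-1.7998e+02 -6.0000e-02 -4.8400e+00]
collar_grip 0.87 [320. 229.  64.  65.] [ 0.5303 -0.0717  0.0834] [[0.508, -0.088, 0.05], [0.541, -0.052, 0.085]]
rod 684 [-0.0607 -0.0905  0.1114] [[-0.0689, -0.097, 0.1051], [-0.0555, -0.083, 0.1136]]
ringtop 2199 [-0.0566 -0.0934  0.0837] [[-0.0775, -0.1082, 0.0807], [-0.0443, -0.0718, 0.0883]]
beamcork 2292 [ 0.0004 -0.0901  0.0529] [[-0.024, -0.0996, 0.0516], [0.024, -0.0804, 0.0543]]
gpin 263 [ 0.056  -0.0909  0.0854] [[0.0518, -0.0953, 0.0812], [0.0607, -0.0866, 0.0868]]
shift [-0.0004 -0.      0.0565] turn rad 0.002 j [-37.  34.  57. 115. -36.  51. -55.]
```

View pics/w2.png

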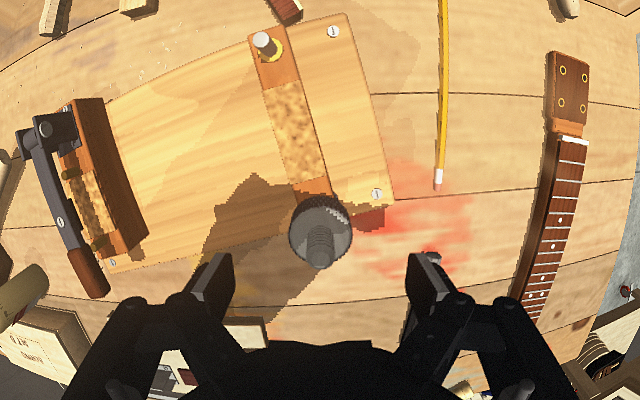

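The collar, at (320,228), is centred between the open fingers. I'll descend and grip it.

```bash
python3 -m crank '[[[0,0,0.02,0],[0,0,0.02,0],[0,0,0.016,0],[0,0,0,0]]]' 1 50
python3 -m crank '[[[0,0,0,0],[0,0,0,0],[0,0,0,0],[0,0,0,0],[0,0,0,0],[0,0,0,0]]]' 0.3 50
python3 -m crank '[[[0,0,-0.0004,-0.16],[0,0,-0.0004,-0.16],[0,0,-0.0004,-0.16],[0,0,-0.0004,-0.16],[0,0,-0.0004,-0.16],[0,0,-0.0004,-0.16],[0,0,0,0]]]'
python3 - <<'E'
from h import *
look('w3',['collar_grip'])
J=np.load('J.npy');rel(jw([-.062,-.090],J),.2314);print(read_state()['ft_torque'])
E
```

```text
t: 7.25
position: [0.5221, -0.0696, 0.2272]
ee_rot: [180.0, 0.2, -5.0]
contact_force: [0.3, 0.1, 0.4]
finger_gap: 0.0854
gripper_force: 0.0
t: 8.0
position: [0.5229, -0.07, 0.2294]
ee_rot: [180.0, -0.1, -5.0]
contact_force: [-2.4, -1.2, 6.2]
finger_gap: 0.0378
gripper_force: 49.4
t: 8.88
position: [0.5226, -0.0695, 0.2318]
ee_rot: [-180.0, -0.1, 50.1]
contact_force: [-3.4, 2.2, 8.2]
finger_gap: 0.038
gripper_force: 50.1
w3 [ 0.5226 -0.0695  0.2318] [-1.7998e+02 -8.0000e-02  5.0000e+01]
collar_grip 0.86 [322. 272.  84.  84.] [ 0.5293 -0.0614  0.0856] [[0.506, -0.085, 0.066], [0.541, -0.05, 0.087]]
shift [-0.0001  0.0002  0.0004] turn rad None j [-24.  32.  36. 116. -29.  41.  -9.]
[0.40411832 0.60021723 0.02077762]
```

```bash
python3 -m crank '[[[0,0,-0.00043,-0.17],[0,0,-0.00043,-0.17],[0,0,-0.00043,-0.17],[0,0,-0.00043,-0.17],[0,0,-0.00043,-0.17],[0,0,-0.00043,-0.17],[0,0,-0.00043,-0.17],[0,0,-0.00043,-0.17],[0,0,-0.00043,-0.17],[0,0,-0.00043,-0.17],[0,0,-0.00043,-0.17],[0,0,-0.00043,-0.17],[0,0,-0.00043,-0.17],[0,0,-0.00043,-0.17],[0,0,0,0],[0,0,0,0]]]'
cat >> h.py <<'E'
def corks(tag,J):
    F,_=full(tag); q=jf(F,J); out=[]
    for n,(x0,x1,y0,y1) in dict(beam=(-.028,.028,-.1,-.08),blockR=(-.022,.022,.072,.078),base=(-.06,.06,-.05,.05)).items():
        m=(q[:,0]>x0)&(q[:,0]<x1)&(q[:,1]>y0)&(q[:,1]<y1)&(q[:,2]>(.045 if n!='base' else 0))&(q[:,2]<(.075 if n!='base' else .03)); print(n,m.sum(),np.round(np.median(q[m,2])*1e3,2),np.round(np.mean(q[m,2])*1e3,2))
def topcorks(J):
    im,d=snapshot('top'); v,u=np.mgrid[0:400,0:640]; P=pts('top',d,np.c_[u.ravel(),v.ravel()]); q=jf(P,J)
    for n,(x0,x1,y0,y1) in dict(beam=(-.028,.028,-.1,-.08),blockR=(-.022,.022,.070,.078),base=(-.06,.06,-.05,.05)).items():
        m=(q[:,0]>x0)&(q[:,0]<x1)&(q[:,1]>y0)&(q[:,1]<y1)&(q[:,2]>(.045 if n!='base' else 0))&(q[:,2]<(.08 if n!='base' else .03)); print('top',n,m.sum(),np.round(np.median(q[m,2])*1e3,2))
    return im
E
python3 - <<'E'
from h import *
look('w4',['collar_grip']); J=np.load('J.npy'); corks('w4',J); topcorks(J); corks('w1',J); corks('w2',J); print(read_state()['joint_positions'].round(0))
E
```

```text
t: 10.98
position: [0.5216, -0.07, 0.2378]
ee_rot: [-180.0, -0.1, -173.7]
contact_force: [-8.9, 0.4, 14.7]
finger_gap: 0.0377
gripper_force: 50.8
w4 [ 0.5216 -0.07    0.2378] [-1.8000e+02 -1.3000e-01 -1.7372e+02]
collar_grip 0.82 [320. 274.  84.  88.] [ 0.5107 -0.0719  0.0917] [[0.502, -0.087, 0.072], [0.532, -0.053, 0.093]]
beam 664 61.34 61.34
blockR 235 62.38 62.37
base 8721 18.77 18.78
top beam 0 nan
top blockR 59 62.43
top base 904 19.07
beam 902 53.05 53.03
blockR 211 62.05 62.05
base 8440 18.65 18.65
beam 2568 52.9 52.9
blockR 270 61.88 61.91
base 15191 18.54 18.54
[  3.  28.  -2. 114.   2.  39.  97.]
  return _methods._mean(a, axis=axis, dtype=dtype,
  ret = ret.dtype.type(ret / rcount)
```

```bash
python3 -m crank '[[[0,0,-0.00035,-0.14],[0,0,-0.00035,-0.14],[0,0,0,0],[0,0,0,0]]]'
python3 -m crank '[[[0,0,0,0],[0,0,0,0],[0,0,0,0],[0,0,0,0]]]' 1
python3 -m crank '[[[0,0,-0.03,0],[0,0,-0.03,0],[0,0,-0.04,0],[0,0,-0.04,0],[-0.02,0.045,-0.01,0.1],[-0.02,0.045,0,0.1],[0,0.02,0,0],[0,0,0,0],[0,0,0,0]]]'
python3 - <<'E'
from h import *
look('w5',['end_block']); J=np.load('J.npy')
corks('w5',J); look('w6',[]);corks('w6',J)
topcorks(J)
F,_=full('w6'); q=jf(F,J); m=(abs(q[:,0])<.022)&(q[:,2]>.05)&(q[:,2]<.075)
for y0 in np.arange(.066,.082,.002):
    k=m&(q[:,1]>y0)&(q[:,1]<y0+.002); print(round(y0,3),k.sum(),np.round(np.median(q[k,2])*1e3,2))
k=m&(abs(q[:,1]-.105)<.003); print('far',k.sum(),np.median(q[k,2]))
E
```

```text
t: 11.62
position: [0.5217, -0.0702, 0.2385]
ee_rot: [180.0, -0.1, -157.7]
contact_force: [-8.3, -1.2, 15.2]
finger_gap: 0.0377
gripper_force: 50.9
t: 12.12
position: [0.5228, -0.0696, 0.2378]
ee_rot: [180.0, -0.0, -157.5]
contact_force: [0.4, 0.2, -0.5]
finger_gap: 0.0855
gripper_force: 0.0
t: 13.25
position: [0.5265, 0.0469, 0.3877]
ee_rot: [-180.0, -0.0, -169.1]
contact_force: [0.2, -0.5, -0.4]
finger_gap: 0.085
gripper_force: 0.0
w5 [0.5265 0.0469 0.3877] [-1.7996e+02 -2.0000e-02 -1.6910e+02]
end_block 0.57 [384. 232.  47. 141.] [0.552  0.1125 0.0953] [[0.489, 0.094, 0.032], [0.619, 0.14, 0.101]]
beam 855 62.03 62.03
blockR 232 62.21 62.18
base 8355 18.64 18.65
w6 [0.5265 0.0466 0.3877] [-1.7998e+02 -1.0000e-02 -1.6911e+02]
beam 848 61.98 61.99
blockR 232 62.12 62.14
base 8366 18.6 18.6
top beam 189 62.9
top blockR 0 nan
top base 1070 18.92
0.066 0 nan
0.068 23 57.92
0.07 116 61.57
0.072 78 62.12
0.074 73 62.14
0.076 81 62.1
0.078 71 62.36
0.08 78 62.12
far 3 0.06247475033973415
  return _methods._mean(a, axis=axis, dtype=dtype,
  ret = ret.dtype.type(ret / rcount)
```

```bash
python3 - <<'E'
from h import *
J=np.load('J.npy')
for t in('w1','w6'):
    F,_=full(t); q=jf(F,J); m=(q[:,0]>-.09)&(q[:,0]<-.032)&(abs(q[:,1]-.09)<.02)&(q[:,2]>.088)&(q[:,2]<.11); print(t,m.sum(),np.median(q[m],0).round(4),np.percentile(q[m],[1,99],axis=0).round(4).tolist())
    m=(q[:,0]>-.025)&(q[:,0]<.04)&(abs(q[:,1]-.09)<.02)&(q[:,2]>.088)&(q[:,2]<.11); print(t,m.sum(),np.median(q[m],0).round(4),np.percentile(q[m],[1,99],axis=0).round(4).tolist())
rel(jw([-.050,.089],J),.250,191.2)
E
```

```text
w1 593 [-0.0474  0.0871  0.0996] [[-0.0631, 0.0792, 0.0898], [-0.0324, 0.0984, 0.1014]]
w1 1288 [0.0083 0.0879 0.0965] [[-0.0241, 0.0798, 0.0899], [0.0396, 0.0977, 0.0996]]
w6 885 [-0.0497  0.0881  0.0997] [[-0.0658, 0.0796, 0.0899], [-0.0324, 0.0989, 0.1017]]
w6 1189 [0.0058 0.0886 0.0966] [[-0.0241, 0.0803, 0.0908], [0.0391, 0.0982, 0.0991]]
shift [0.0147 0.0653 0.1378] turn rad -0.005 j [ -5.  17.  -8. 104.   3.  59.  87.]
```

```bash
python3 -m crank '[[[0.005,0.0218,0,0],[0.005,0.0218,0.03,0],[0.0047,0.0217,0.03,0],[0,0,0.03,0],[0,0,0.03,0],[0,0,0.018,0],[0,0,0,0]]]' 1 25
python3 -m crank '[[[0,0,0,0],[0,0,0,0],[0,0,0,0],[0,0,0,0],[0,0,0,0],[0,0,0,0],[0,0,0,0]]]' 0 25
python3 - <<'E'
import numpy as np
a=np.linspace(0,1.82,15); print([[round(-.116*(np.cos(a[i])-np.cos(a[i+1])),4),0,round(-.116*(np.sin(a[i+1])-np.sin(a[i])),4),0] for i in range(14)])
from h import *; look('w7',[])
E
```

```text
t: 14.32
position: [0.4992, 0.1087, 0.2487]
ee_rot: [-180.0, -0.2, -169.0]
contact_force: [0.3, -0.0, -0.0]
finger_gap: 0.0852
gripper_force: 0.0
t: 15.2
position: [0.4997, 0.1091, 0.2504]
ee_rot: [-180.0, 0.0, -169.0]
contact_force: [-0.9, -1.3, 6.0]
finger_gap: 0.0196
gripper_force: 30.3
[[np.float64(-0.001), 0, np.float64(-0.015), 0], [np.float64(-0.0029), 0, np.float64(-0.0148), 0], [np.float64(-0.0048), 0, np.float64(-0.0143), 0], [np.float64(-0.0066), 0, np.float64(-0.0135), 0], [np.float64(-0.0083), 0, np.float64(-0.0126), 0], [np.float64(-0.0099), 0, np.float64(-0.0114), 0], [np.float64(-0.0113), 0, np.float64(-0.01), 0], [np.float64(-0.0125), 0, np.float64(-0.0085), 0], [np.float64(-0.0135), 0, np.float64(-0.0068), 0], [np.float64(-0.0142), 0, np.float64(-0.005), 0], [np.float64(-0.0148), 0, np.float64(-0.0031), 0], [np.float64(-0.015), 0, np.float64(-0.0011), 0], [np.float64(-0.015), 0, np.float64(0.0008), 0], [np.float64(-0.0148), 0, np.float64(0.0028), 0]]
w7 [0.4997 0.1091 0.2504] [-1.7998e+02  4.0000e-02 -1.6901e+02]
```

View pics/w7.png

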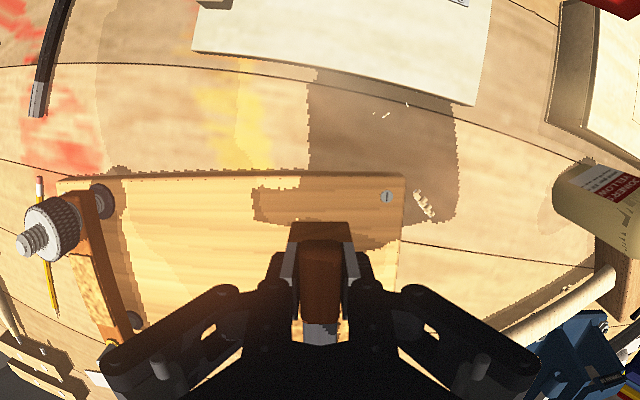

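The handle, at about (320,285), is pinched by its sides with a 19.6 mm gap. I'll swing it up and back.

```bash
python3 -m crank '[[[-0.001,0,-0.015,0],[-0.0029,0,-0.0148,0],[-0.0048,0,-0.0143,0],[-0.0066,0,-0.0135,0],[-0.0083,0,-0.0126,0],[-0.0099,0,-0.0114,0],[-0.0113,0,-0.01,0],[-0.0125,0,-0.0085,0],[-0.0135,0,-0.0068,0],[-0.0142,0,-0.005,0],[-0.0148,0,-0.0031,0],[-0.015,0,-0.0011,0],[-0.015,0,0.0008,0],[-0.0148,0,0.0028,0],[0,0,0,0]]]'
python3 -m crank '[[[0,0,0,0],[0,0,0,0],[0,0,0,0],[0,0,0,0],[0,0,-0.03,0],[0,0,-0.05,0],[0,0,-0.05,0],[0,0,0,0]]]' 1
python3 - <<'E'
from h import *
look('w8',['hold_bar']); J=np.load('J.npy'); corks('w8',J)
P=np.load('w8_hold_bar.npy'); q=jf(P,J); print(np.percentile(q,[2,50,98],axis=0).round(3).tolist())
F,z=full('w8'); q=jf(F,J)
for n,c in dict(block=(-.022,.022,.073,.107),beam=(-.028,.028,-.1,-.08)).items():
    m=(q[:,0]>c[0])&(q[:,0]<c[1])&(q[:,1]>c[2])&(q[:,1]<c[3])&(q[:,2]>.05)&(q[:,2]<.075); print(n,m.sum(),np.median(q[m,2]))
im=topcorks(J); cv2.imwrite('pics/t2.png',im[:,:,::-1])
for n in('neck','neck_head'):
    r=regions_of('top',n); print(n,[ (x['conf'],x['rect']) for x in r[:1]])
rel([.49,-.31],.40,180)
E
```

```text
t: 17.12
position: [0.643, 0.1368, 0.3628]
ee_rot: [-180.0, 0.1, -169.0]
contact_force: [1.8, -3.6, 3.5]
finger_gap: 0.0195
gripper_force: 32.3
t: 18.12
position: [0.6418, 0.1373, 0.4973]
ee_rot: [179.9, 0.5, -169.0]
contact_force: [-0.1, -0.4, -1.3]
finger_gap: 0.0853
gripper_force: 0.0
w8 [0.6418 0.1373 0.4973] [ 179.97    0.24 -168.99]
hold_bar 0.55 [317. 177.  24.  85.] [0.6419 0.1359 0.1851] [[0.609, 0.126, 0.099], [0.664, 0.147, 0.217]]
beam 520 61.99 61.96
blockR 165 62.18 62.17
base 5459 18.6 18.59
[[0.06, 0.08, 0.099], [0.095, 0.089, 0.185], [0.118, 0.098, 0.217]]
block 871 0.062120770096235345
beam 520 0.06198885118037217
top beam 192 62.91
top blockR 66 62.14
top base 1899 19.05
neck [(0.84, [415.9, 247.9, 30.1, 129.5])]
neck_head [(0.65, [221.4, 177.8, 26.2, 35.1])]
shift [ 0.2335 -0.4098  0.0915] turn rad 0.192 j [-12.  25.  -8.  77.   3.  78.  82.]
```

The bar is back, with its tip 52 mm behind the pivot, and the corks agree within 0.15 mm. Next is the neck.

```bash
python3 -m crank '[[[0.0234,-0.041,0.003,0],[0.0234,-0.041,0.003,0],[0.0234,-0.041,0.003,0],[0.0234,-0.041,0.006,0],[0.0234,-0.041,0.006,0],[0.0234,-0.041,0.01,0],[0.0234,-0.041,0.015,0],[0.0234,-0.041,0.015,0],[0.0234,-0.041,0.015,0],[0.0234,-0.041,0.015,0],[0,0,0,0.1],[0,0,0,0.09],[0,0,0,0],[0,0,0,0]]]' 1 60
cat >> h.py <<'E'
def neckfit(tag):
    look(tag,['neck']); F,z=full(tag); P=np.load(f'{tag}_neck.npy')
    P=P[(P[:,2]>.018)&(P[:,2]<.036)] # shaft top
    (c,sz,a)=cv2.minAreaRect((P[:,:2]*1000).astype(np.float32)); print('rect',c,sz,a,'z',np.median(P[:,2]))
    d=np.cov(P[:,:2].T); w,V=np.linalg.eigh(d); ax=V[:,1]*np.sign(V[0,1]); m=P[:,:2].mean(0); s=(P[:,:2]-m)@ax; n=np.array([-ax[1],ax[0]])
    tt=(P[:,:2]-m)@n; lo=[];hi=[];cc=[]
    for b in np.arange(s.min()+.01,s.max()-.01,.01):
        k=(s>b)&(s<b+.01)
        if k.sum()>10: cc.append(b+.005); lo.append(np.percentile(tt[k],1)); hi.append(np.percentile(tt[k],99))
    mid=(np.array(lo)+hi)/2; pf=np.polyfit(cc,mid,1)
    print('s range',np.percentile(s,[.3,99.7]).round(4),'width',np.median(np.array(hi)-lo).round(4))
    ang=np.arctan2(ax[1],ax[0])+np.arctan(pf[0]); e=np.array([np.cos(ang),np.sin(ang)])
    P0=m+n*pf[1]; s=(P[:,:2]-P0)@e; end=P0+e*np.percentile(s,.3); org=end+e*.152
    print('axis deg',np.degrees(ang),'plain end',end.round(4),'origin',org.round(4),'len',np.ptp(np.percentile(s,[.3,99.7])).round(4))
    return org,np.degrees(ang)
E
python3 - <<'E'
from h import *
o,a=neckfit('w9'); rel(o,.17,a+180)
E
```

```text
t: 20.12
position: [0.49, -0.3099, 0.4008]
ee_rot: [180.0, -0.0, -179.7]
contact_force: [-1.0, -0.3, 0.5]
finger_gap: 0.0854
gripper_force: 0.0
w9 [ 0.49   -0.3099  0.4008] [ 1.7998e+02 -3.0000e-02 -1.7976e+02]
neck 0.72 [321. 163.  73. 250.] [ 0.4752 -0.3083  0.0255] [[0.342, -0.344, 0.014], [0.636, -0.279, 0.027]]
rect (477.7991943359375, -308.76263427734375) (42.67551040649414, 293.7060241699219) 82.85565948486328 z 0.025758828242333387
s range [-0.1135  0.1218] width 0.0405
axis deg -7.104127804144796 plain end [ 0.3336 -0.2906] origin [ 0.4844 -0.3094] len 0.2353
shift [0.0055 0.0005 0.2311] turn rad 0.128 j [ 25.  21.   3.  97.  -1.  62. 118.]
```

View pics/w9.png

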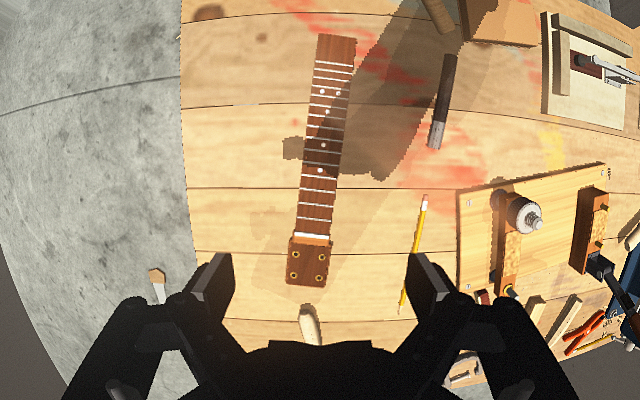

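The neck runs from (335,40) to (307,280) in the picture, with its headstock away from the robot and nothing near the grip. I'll align and descend.

```bash
python3 -m crank '[[[0.0067,0.0005,0,0.128],[0,0,0.045,0],[0,0,0.045,0],[0,0,0.045,0],[0,0,0.045,0],[0,0,0.03,0],[0,0,0.014,0],[0,0,0,0]]]' 1 60
python3 -m crank '[[[0,0,0,0],[0,0,0,0],[0,0,0,0],[0,0,0,0],[0,0,0,0],[0,0,0,0]]]' 0.2 60
python3 -m crank '[[[0,0,-0.01,0],[0,0,-0.02,0],[0,0,-0.04,0],[0,0,-0.04,0],[0,0,-0.04,0],[0,0,-0.04,0],[0,0,0,0]]]'
python3 - <<'E'
from h import *
J=np.load('J.npy'); rel(jw([0,-.033],J),.366,101.2); s=read_state(); print(s['ft_torque'])
E
```

```text
t: 21.22
position: [0.4832, -0.3096, 0.177]
ee_rot: [180.0, -0.1, 172.8]
contact_force: [0.5, -1.4, 0.1]
finger_gap: 0.0855
gripper_force: 0.0
t: 21.98
position: [0.4837, -0.3099, 0.1786]
ee_rot: [-180.0, 0.1, 172.8]
contact_force: [-0.5, -0.4, 6.4]
finger_gap: 0.0407
gripper_force: 61.2
t: 22.85
position: [0.4838, -0.3101, 0.3711]
ee_rot: [-179.9, 0.3, 172.8]
contact_force: [0.2, -1.1, -3.4]
finger_gap: 0.0407
gripper_force: 61.6
shift [-0.0492  0.317   0.0048] turn rad 1.249 j [ 24.  22.   5. 100.  -2.  58. 112.]
[ 0.00883466 -0.02311062 -0.0246729 ]
```

```bash
python3 -m crank '[[[0,0,0,0.1785],[0,0,0,0.1785],[0,0,0,0.1785],[0,0,0,0.1785],[0,0,0,0.1785],[0,0,0,0.1785],[0,0,0,0.1785],[0.0407,0.021,0,0],[0.0407,0.021,0,0],[0.0407,0.021,0,0],[0.0407,0.021,0,0],[0.0407,0.021,0,0],[0.0407,0.021,0,0],[0.0407,0.021,0,0],[0,0,0,0],[0,0,0,0]]]'
python3 - <<'E'
from h import *
J=np.load('J.npy'); look('w10',['neck','end_block','collar_grip'])
im,d=snapshot('top'); cv2.imwrite('pics/t3.png',im[:,:,::-1])
P=np.load('w10_neck.npy'); q=jf(P,J); k=(q[:,2]>.17)&(q[:,2]<.25); q=q[k]; print(k.sum(),np.percentile(q,[1,50,99],axis=0).round(4).tolist())
for y0 in np.arange(-.16,.12,.02):
    m=(q[:,1]>y0)&(q[:,1]<y0+.02)
    if m.sum()>10: print(round(y0,2),m.sum(),np.percentile(q[m,0],[2,98]).round(4),np.median(q[m,2]).round(4))
rel(jw([0,-.033],J),.24,101.2)
E
```

```text
t: 24.85
position: [0.5716, -0.0019, 0.3665]
ee_rot: [-179.9, 0.0, 101.2]
contact_force: [-0.1, 0.1, -3.0]
finger_gap: 0.0408
gripper_force: 61.5
w10 [ 0.5716 -0.0019  0.3665] [-1.7992e+02  3.0000e-02  1.0113e+02]
neck 0.78 [319. 174. 108. 341.] [0.5608 0.0523 0.2138] [[0.535, -0.033, 0.213], [0.588, 0.112, 0.215]]
end_block 0.63 [470.  49. 195.  71.] [0.6324 0.133  0.1603] [[0.596, 0.113, 0.058], [0.66, 0.146, 0.216]]
collar_grip 0.82 [252. 250.  34.  38.] [ 0.5158 -0.0555  0.0921] [[0.504, -0.077, 0.073], [0.533, -0.05, 0.094]]
33563 [[-0.0222, -0.0711, 0.2123], [-0.0018, 0.0222, 0.2138], [0.0185, 0.0858, 0.2157]]
-0.08 1496 [-0.0216  0.0184] 0.2134
-0.06 2760 [-0.0215  0.0181] 0.2136
-0.04 3254 [-0.0212  0.018 ] 0.2136
-0.02 3994 [-0.0218  0.0181] 0.2137
-0.0 4718 [-0.0217  0.0183] 0.2138
0.02 5145 [-0.0217  0.0181] 0.2138
0.04 5293 [-0.0219  0.018 ] 0.2139
0.06 5111 [-0.0218  0.018 ] 0.2139
0.08 1792 [-0.0217  0.018 ] 0.2139
shift [0.0008 0.0007 0.1273] turn rad -0.002 j [-17.  22.  16. 102.  -7.  57.  13.]
```

View pics/w10.png

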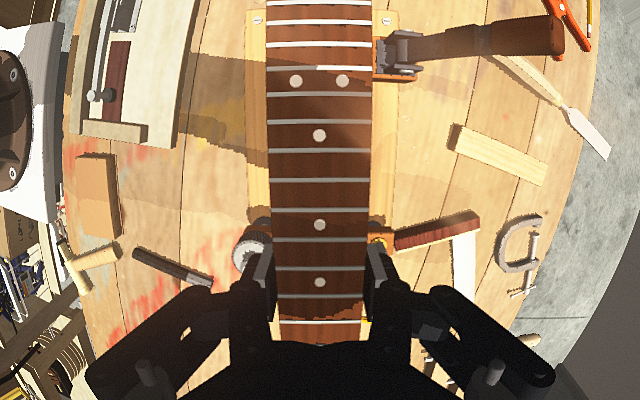

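The neck is parallel to the jig and about 1 mm off in x, and its path between collar and bar is clear. I'll lower it.

```bash
python3 -m crank '[[[0.0008,0.001,0.02,0],[0,0,0.03,0],[0,0,0.03,0],[0,0,0.02,0],[0,0,0.01,0],[0,0,0.01,0],[0,0,0.004,0],[0,0,0,0],[0,0,0,0]]]'
python3 -m crank '[[[0,0,0.001,0],[0,0,0.001,0],[0,0,0.001,0],[0,0,0,0],[0,0,0,0]]]'
python3 - <<'E'
from h import *
J=np.load('J.npy'); look('w11',['neck'])
P=np.load('w11_neck.npy'); q=jf(P,J); q=q[(q[:,2]>.07)&(q[:,2]<.11)]; print(np.percentile(q,[1,50,99],axis=0).round(4).tolist())
for y0 in (-.06,0,.06): m=(q[:,1]>y0)&(q[:,1]<y0+.02); print(y0,np.median(q[m,2]).round(4),np.percentile(q[m,0],[2,98]).round(4))
E
```

```text
t: 26.22
position: [0.5732, -0.0007, 0.2439]
ee_rot: [179.9, 0.0, 101.2]
contact_force: [0.3, 0.5, -2.7]
finger_gap: 0.0409
gripper_force: 61.5
t: 26.85
position: [0.573, -0.0007, 0.2403]
ee_rot: [-180.0, -0.0, 101.2]
contact_force: [-0.0, -0.5, -2.2]
finger_gap: 0.0407
gripper_force: 61.5
w11 [ 0.573  -0.0007  0.2403] [180.   -0.  101.2]
neck 0.84 [321. 174. 111. 342.] [0.5624 0.0536 0.0875] [[0.536, -0.032, 0.086], [0.589, 0.113, 0.089]]
[[-0.0203, -0.07, 0.086], [0.0, 0.0232, 0.0875], [0.0204, 0.0868, 0.0895]]
-0.06 0.0874 [-0.0198  0.02  ]
0 0.0875 [-0.0199  0.0202]
0.06 0.0878 [-0.0201  0.0198]
```

```bash
python3 -m crank '[[[0,0,0.0006,0],[0,0,0,0],[0,0,0,0]]]'
python3 -m crank '[[[0,0,0,0],[0,0,0,0],[0,0,0,0],[0,0,0,0],[0,0,-0.02,0],[0,0,-0.04,0],[0,0,-0.05,0],[0,0,-0.05,0],[0,0,-0.05,0],[0,0,0,0],[0,0,0,0]]]' 1
python3 - <<'E'
from h import *
J=np.load('J.npy'); look('w12',['neck','hold_bar'])
P=np.load('w12_neck.npy'); q=jf(P,J); q=q[(q[:,2]>.07)&(q[:,2]<.11)]; print(np.percentile(q,[.3,50,99.7],axis=0).round(4).tolist())
for y0 in (-.1,-.06,0,.06,.08): m=(q[:,1]>y0)&(q[:,1]<y0+.02); print(y0,np.median(q[m,2]).round(4),np.percentile(q[m,0],[2,98]).round(4))
im,d=snapshot('top'); cv2.imwrite('pics/t4.png',cv2.resize(im[140:330,190:430,::-1],None,fx=3,fy=3,interpolation=2))
r=regions_of('top','neck')[0]; v,u=np.nonzero(r['region']); q=jf(pts('top',d,np.c_[u,v]),J); print('top',np.percentile(q,[.5,50,99.5],axis=0).round(4).tolist())
rel(jw([.110,.0885],J),.40,191.2)
E
```

```text
t: 27.32
position: [0.573, -0.0007, 0.24]
ee_rot: [180.0, -0.0, 101.2]
contact_force: [-2.3, 1.4, 5.0]
finger_gap: 0.0409
gripper_force: 62.2
t: 28.7
position: [0.5727, -0.0006, 0.4492]
ee_rot: [-180.0, -0.0, 101.2]
contact_force: [0.2, 0.4, -0.6]
finger_gap: 0.085
gripper_force: 0.0
w12 [ 0.5727 -0.0006  0.4492] [-1.7989e+02 -2.0000e-02  1.0120e+02]
neck 0.72 [324. 168.  45. 260.] [0.5702 0.0107 0.0869] [[0.534, -0.15, 0.075], [0.616, 0.14, 0.089]]
hold_bar 0.68 [430.  56. 111.  39.] [0.6409 0.1346 0.1787] [[0.609, 0.125, 0.097], [0.663, 0.146, 0.216]]
[[-0.026, -0.1943, 0.072], [0.0002, -0.0207, 0.087], [0.027, 0.1185, 0.0896]]
-0.1 0.087 [-0.0196  0.0197]
-0.06 0.0872 [-0.0199  0.0212]
0 0.0873 [-0.0201  0.0195]
0.06 0.0873 [-0.0198  0.0201]
0.08 0.0874 [-0.0196  0.0202]
top [[-0.0239, -0.1976, 0.0009], [0.002, -0.1237, 0.0799], [0.0317, -0.0332, 0.0929]]
shift [0.1204 0.1095 0.0483] turn rad -1.571 j [-18.  18.  17.  95.  -6.  68.  12.]
```

View pics/t4.png

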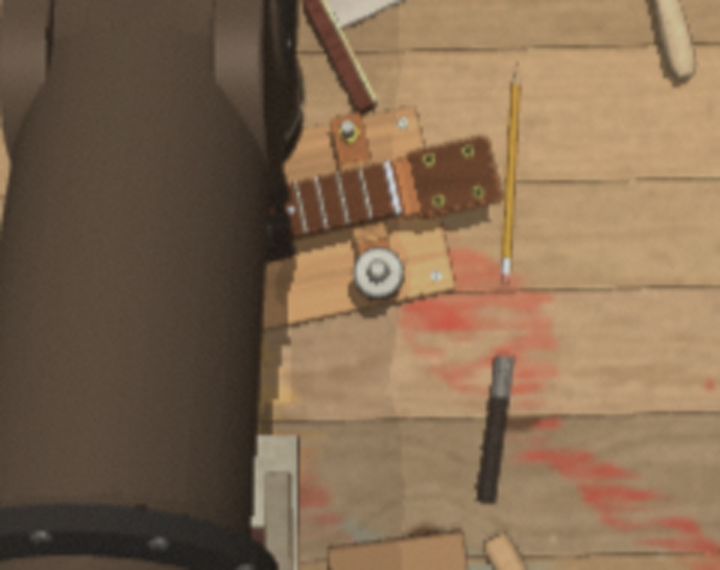

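The neck rests level: top 87.0–87.4 mm along its length, centred in x, overhang centred within about 2 mm. The top view also shows it clear of the collar (380,272) and the guide pin. Next I'll fetch the bar handle.

```bash
python3 -m crank '[[[0.0301,0.0271,0,-0.1745],[0,0,0,-0.1745],[0,0,0,-0.1745],[0,0,0,-0.1745],[0,0,0,-0.1745],[0,0,0,-0.1745],[0,0,0,-0.1745],[0,0,0,-0.1745],[0,0,0,-0.1745],[0,0,0,0]]]' 1 25
python3 - <<'E'
from h import *
J=np.load('J.npy'); rel([.6556,.140],.358,191.2)
a=np.r_[np.linspace(1.95,.3,14),.2,.12,.06]; print([[round(float(.116*(np.cos(a[i+1])-np.cos(a[i]))),4),0,round(float(-.116*(np.sin(a[i+1])-np.sin(a[i]))),4),0] for i in range(16)])
E
```

```text
t: 30.2
position: [0.5938, 0.0339, 0.4491]
ee_rot: [180.0, -0.1, -168.9]
contact_force: [0.5, 0.5, -0.3]
finger_gap: 0.0848
gripper_force: 0.0
shift [-0.0812  0.0922  0.091 ] turn rad -0.002 j [-8. 20. -1. 91.  0. 69. 92.]
[[0.014, 0, -0.0046, 0], [0.0145, 0, -0.0028, 0], [0.0147, 0, -0.0009, 0], [0.0147, 0, 0.001, 0], [0.0144, 0, 0.0028, 0], [0.014, 0, 0.0046, 0], [0.0133, 0, 0.0063, 0], [0.0124, 0, 0.008, 0], [0.0113, 0, 0.0095, 0], [0.01, 0, 0.0108, 0], [0.0085, 0, 0.012, 0], [0.0069, 0, 0.013, 0], [0.0052, 0, 0.0138, 0], [0.0029, 0, 0.0112, 0], [0.0015, 0, 0.0092, 0], [0.0006, 0, 0.0069, 0]]
```

```bash
python3 -m crank '[[[-0.0271,0.0307,0,0],[-0.0271,0.0307,0,0],[-0.027,0.0308,0,0],[0,0,0.03,0],[0,0,0.03,0],[0,0,0.02,0],[0,0,0.011,0],[0,0,0,0]]]' 1 25
python3 -m crank '[[[0,0,0,0],[0,0,0,0],[0,0,0,0],[0,0,0,0],[0,0,0,0],[0,0,0,0],[0,0,0,0]]]' 0 25
python3 - <<'E'
from h import *
look('w13',['hold_bar'])
E
```

```text
t: 31.2
position: [0.6554, 0.1403, 0.3581]
ee_rot: [-180.0, -0.1, -168.9]
contact_force: [0.4, -0.0, 0.1]
finger_gap: 0.0855
gripper_force: 0.0
t: 32.08
position: [0.6558, 0.1393, 0.3594]
ee_rot: [-179.9, 0.0, -168.9]
contact_force: [-2.0, -5.7, 5.7]
finger_gap: 0.0197
gripper_force: 30.0
w13 [0.6558 0.1393 0.3594] [-1.7994e+02  5.0000e-02 -1.6889e+02]
hold_bar 0.57 [320. 221.  48. 167.] [0.6428 0.1361 0.1873] [[0.609, 0.125, 0.099], [0.662, 0.147, 0.216]]
```

View pics/w13.png

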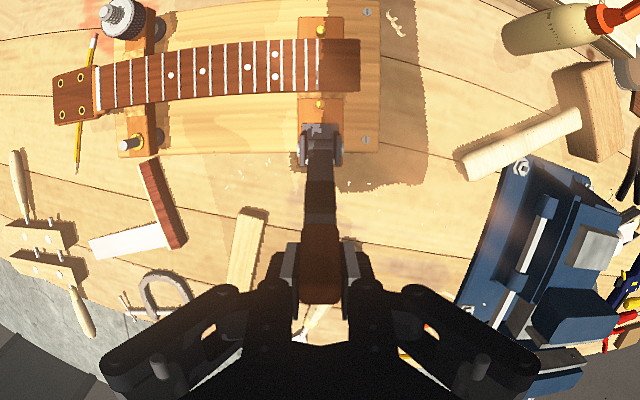

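The neck's plain end sits between the two pins at (322,33) and (320,105), and the handle is pinched at (320,270). I'll swing the bar down.

```bash
python3 -m crank '[[[0.014,0,-0.0046,0],[0.0145,0,-0.0028,0],[0.0147,0,-0.0009,0],[0.0147,0,0.001,0],[0.0144,0,0.0028,0],[0.014,0,0.0046,0],[0.0133,0,0.0063,0],[0.0124,0,0.008,0],[0.0113,0,0.0095,0],[0.01,0,0.0108,0],[0.0085,0,0.012,0],[0.0069,0,0.013,0],[0.0052,0,0.0138,0],[0.0029,0,0.0112,0],[0.0015,0,0.0092,0],[0.0006,0,0.0069,0],[0,0,0,0],[0,0,0,0]]]'
python3 - <<'E'
from h import *
J=np.load('J.npy'); rel([.4997,.1091],.2504+.116*np.sin(.05))
look('w14',['hold_bar']); q=jf(np.load('w14_hold_bar.npy'),J); print(np.percentile(q,[2,50,98],axis=0).round(4).tolist())
E
```

```text
t: 34.42
position: [0.4983, 0.1089, 0.2572]
ee_rot: [-180.0, -0.2, -168.8]
contact_force: [-4.5, -3.3, 0.6]
finger_gap: 0.0194
gripper_force: 37.7
shift [-0.0014 -0.0001  0.001 ] turn rad None j [-15.  25.  -4. 115.   2.  40.  80.]
w14 [0.4983 0.1089 0.2572] [-179.97   -0.22 -168.85]
hold_bar 0.72 [320. 302.  46.  90.] [0.4993 0.1095 0.1164] [[0.484, 0.099, 0.109], [0.531, 0.12, 0.12]]
[[-0.0651, 0.0809, 0.1088], [-0.0501, 0.0901, 0.1164], [-0.0167, 0.0989, 0.1198]]
```

```bash
python3 -m crank '[[[0,0,0.003,0],[0,0,0.003,0],[0,0,0.003,0],[0,0,0,0],[0,0,0,0]]]'
python3 - <<'E'
from h import *
J=np.load('J.npy')
look('w15',['hold_bar']); q=jf(np.load('w15_hold_bar.npy'),J); print(np.percentile(q,[2,50,98],axis=0).round(4).tolist())
E
```

```text
t: 35.15
position: [0.4981, 0.1089, 0.2482]
ee_rot: [-180.0, -0.3, -168.9]
contact_force: [-5.8, -4.0, 1.9]
finger_gap: 0.0194
gripper_force: 37.6
w15 [0.4981 0.1089 0.2482] [-179.97   -0.25 -168.85]
hold_bar 0.61 [318. 300.  49.  92.] [0.4988 0.1092 0.1081] [[0.483, 0.099, 0.099], [0.529, 0.12, 0.11]]
[[-0.0662, 0.0804, 0.0985], [-0.0508, 0.0901, 0.1081], [-0.0191, 0.0995, 0.1105]]
```

```bash
python3 -m crank '[[[0,0,0.001,0],[0,0,0.001,0],[0,0,0,0],[0,0,0,0]]]'
python3 -m crank '[[[0,0,0,0],[0,0,0,0],[0,0,0,0],[0,0,0,0],[0,0,0,0],[0,0,-0.03,0],[0,0,-0.04,0],[0,0,-0.05,0],[0,0,-0.05,0],[0.05,0.03,0,0],[0.05,0.03,0,0],[0,0,0,0],[0,0,0,0]]]' 1
python3 - <<'E'
from h import *
J=np.load('J.npy')
look('w16',['hold_bar','neck']); q=jf(np.load('w16_hold_bar.npy'),J); print(np.percentile(q,[2,50,98],axis=0).round(4).tolist())
F,_=full('w16'); q=jf(F,J); m=(q[:,0]>-.065)&(q[:,0]<-.035)&(abs(q[:,1]-.09)<.008)&(q[:,2]>.09)&(q[:,2]<.13); print('handle top',np.median(q[m],0))
P=np.load('w16_neck.npy'); q=jf(P,J); q=q[(q[:,2]>.07)&(q[:,2]<.092)]; print(np.percentile(q,[.3,50,99.7],axis=0).round(4).tolist())
for y0 in (-.1,-.06,0,.06): m=(q[:,1]>y0)&(q[:,1]<y0+.02); print(y0,np.median(q[m,2]).round(4),np.percentile(q[m,0],[2,98]).round(4))
m=(abs(q[:,0])<.02)&(q[:,1]>-.23); print('yext',np.percentile(q[m,1],[.1,99.9]))
F,_=full('w16'); q=jf(F,J)
for n,c in dict(cork1=(.025,.032,-.1,-.08),cork2=(-.032,-.025,-.1,-.08)).items():
    m=(q[:,0]>c[0])&(q[:,0]<c[1])&(q[:,1]>c[2])&(q[:,1]<c[3])&(q[:,2]>.05)&(q[:,2]<.075); print(n,m.sum(),np.median(q[m,2]) if m.any() else '')
print(read_state()['joint_positions'].round(0))
E
```

```text
t: 35.75
position: [0.4981, 0.1089, 0.2462]
ee_rot: [-180.0, -0.3, -168.8]
contact_force: [-5.9, -3.7, 2.4]
finger_gap: 0.0189
gripper_force: 37.6
t: 37.38
position: [0.3901, 0.1489, 0.4173]
ee_rot: [180.0, 0.1, -168.8]
contact_force: [-0.0, -0.7, -0.2]
finger_gap: 0.085
gripper_force: 0.0
w16 [0.3901 0.1489 0.4173] [ 1.8000e+02  5.0000e-02 -1.6886e+02]
hold_bar 0.89 [267. 301.  26.  86.] [0.5242 0.1161 0.1009] [[0.484, 0.1, 0.09], [0.594, 0.131, 0.107]]
neck 0.56 [192. 291. 214.  55.] [ 0.5643 -0.0244  0.0859] [[0.524, -0.154, 0.067], [0.614, 0.144, 0.088]]
[[-0.066, 0.0808, 0.0594], [-0.0249, 0.0909, 0.1009], [0.0471, 0.1001, 0.1073]]
handle top [-0.05136805  0.0903092   0.10600966]
[[-0.0276, -0.1944, 0.0701], [-0.0093, -0.055, 0.0862], [0.024, 0.1203, 0.0889]]
-0.1 0.0866 [-0.0215  0.0065]
-0.06 0.0866 [-0.0217  0.0073]
  return _methods._mean(a, axis=axis, dtype=dtype,
  ret = ret.dtype.type(ret / rcount)
Traceback (most recent call last):
IndexError: index -1 is out of bounds for axis 0 with size 0
```

View pics/w16.png

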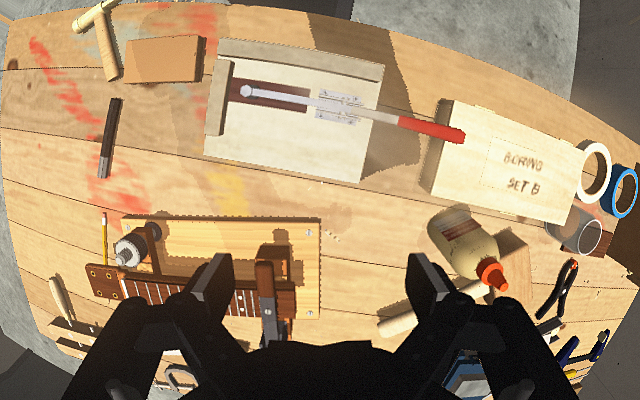

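The bar, at (267,290), lies across the fingerboard. Its handle top is at 106 mm, the height expected with the pad on the neck, and the neck hasn't shifted, so I'm handing in.

```bash
python3 -c "
from plant import *
print(job_done())"
```

```text
the job is handed in; nothing more can be done
None
```

The job is handed in at about 37 s: the corks measured level within 0.15 mm, the neck lies square across both between the pins with even overhang, the hold-down bar's pad rests on the fingerboard, and the robot never went near the loose tools.

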